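Clamp a culture dish on the inspection stage

ROBOT

A 7-joint arm with a two-finger parallel gripper is mounted at the origin on the work surface. World frame = base frame: x ahead of the robot, y to its left, z up, the work surface at z = 0. Lengths are in m, angles in rad, forces in N, time in s.
With the tool pointing down it reaches from about 0.4 to 0.85 m from the base axis. Payload 6.9 kg.
Tool frame: the origin (TCP) lies midway between the tips of the shut fingers; the grasp point (between the pads) lies behind it (ctrl.pinch_z is the z of the grasp point in the tool frame, in m); z points along the fingers, y is the direction in which the jaws open and shut (so a half turn about z gives the same grasp; the last joint's range is limited). The gripper opens to 85 mm and grips with 20 to 120 N. Pads are 22 mm wide; open, the fingers measure 114 mm over their backs; the gripper's body (76 mm by 85 mm) begins 54 mm behind the grasp point. The pads swing forward as they close: fully open they stand 13 mm farther back than shut.
Start: joints at [1.23, 0.507, -0.238, 1.5, 0.126, 1.149, -0.155], TCP at [0.27, -0.564, 0.231] pointing down, gripper open.
Joint ranges: [-3.08, 3.08], [-0.24, 2.05], [-1.43, 1.35], [0, 2.5], [-1.52, 4.66], [0.17, 1.96], [-2.89, 2.89]. Speed limits (rad/s): [2.39, 2.39, 3.14, 3.14, 3.14, 3.14, 3.14].

INTERFACE

Orientations are given as a unit quaternion [w, x, y, z].
In Python, from station import ctrl, get_state, vision, ticket, models gives the robot as it stands. Calls block until the motion is done:
- ctrl.movep(position, orientation): joint-space move of the TCP to a pose.
- ctrl.movel(position, frame=None, max_speed=0.15): straight line of the TCP; frame=None keeps the orientation; max_speed is the mean speed in m/s.
- ctrl.set_joints(angles): joint-space move.
- ctrl.ungrasp() and ctrl.close_gripper(force=None): open the fingers fully, or close them until they stop; force is the grip in N (None keeps the last).
- ctrl.pause(seconds).
- ctrl.ik(position, orientation): joint angles nearest the present ones, or None.
- get_state(): the state.
- vision.grab_frame(name): name is "scene" or "top"; returns (picture, depth): 480x640x3 uint8, blue, green, red; 480x640 float32, m along the optical axis (not along the pixel's ray), 0 where there is no reading.
- vision.camera_info(name): a dict with "mtx" (3x3 intrinsics, pixels), "R" (3x3) and "t" (3): a world point X has camera coordinates R X + t. Camera axes: x right, y down, z forward; pixel columns grow to the right and rows downward; lengths in m; the calibration is good to about 2 mm. A picture is of the moment at which its call begins. camera_info takes no time and is no camera call.
A pose or a line that the arm cannot do raises ctrl.Unreachable and nothing moves.
- ticket.close_job(): hands the job in, once; it reports no verdict.
Trained networks look in the newest picture that a camera, given by its name, has taken for a name from the list of things; names that differ only in an ending like _2 or _b are one class to them, and where a whole thing is asked for, a point or a joint stands for the part that bears it (a point fixed in the world has none). Each returns a list of dicts, best first, with "p" (0 to 1); they miss things now and then, are a little off and sometimes report something else, mostly with a low value. They report only what shows in the picture. A call takes as long as a camera call.
- models.recognise(camera, target): "point" ([column, row] in pixels, amid what is visible of it).
- models.masks_of(camera, target): "mask" (480x640 bool, what is visible of it) and "point" ([column, row] in pixels, amid what is visible of it).
The state is a dict: "time": time; "qpos": joint angles; "qd": joint speeds; "tau": joint torques, N m; "tcp_pos": TCP position; "eef_rot": TCP orientation; "contact_force": force on the tool from outside, world axes, zero at the start; "wrist_torque": the same for the moment, N m; "width": finger opening in m.
Only numpy, scipy, OpenCV 4.12 (cv2) and the standard library are available. Lean on these libraries where they do the work, as an engineer would, in place of code of your own. Each camera call takes 0.05 s, during which the arm holds its last target.

TASK

Take the culture dish with the teal lid off the warm plate and set it down level on the black stage, between the orange jaw and the two rubber posts. Then wind the black feed knob clockwise until the jaw has pushed the dish up against the posts and holds it gently, with a clamping force of about 8 newtons. Leave it clamped like that, and leave the other things where they are.

Things in the scene. Friction and masses are not known exactly. Their poses are not given: they have to be found in the camera images.
- dish_center (a point): Centre (half-way up) of the loose culture dish to be clamped: round, closed, white wall and TEAL lid, 56 mm in diameter, 20 mm high, about 60 g. It lies on the warm plate; z is up.
- warmer: Warm plate, fixed: a white slab with a steel top 20 mm above the work surface, 220 mm long (its x) and 120 mm wide (y). Two dishes stand on it about 104 mm apart along x, in either order. Origin at the centre of its underside.
- spare_center (a point): Centre of the other dish on the warm plate: same size, GREY lid. Leave it alone.
- seat (a point): Point on the stage's black top where the dish is to be set down, its centre above this point within 5 mm. z is up; y is the feed direction, from the jaw towards the posts; x lies across. Set here, the dish has at least 8 mm to the jaw (at -y) and 4 mm to the posts (at +y). To both x sides there is nothing above the plate.
- stage: Fixed stage, 170 (x) by 310 mm (y), black top 50 mm above the work surface, axes as the seat's, origin at the centre of its underside. At its +y end two black rubber posts (10 mm diameter, 14 mm high, 36 mm apart across x) before a steel block form a stop. The stop is locked, but set anew each time: its y varies by 10 mm and is not measured, so the contact must be felt.
- knob_grip (a point): Middle of the feed knob: an upright black square block, 26 x 26 mm, 28 mm high, its middle 95 mm above the work surface, white mark on top. x and y are square to its flats and turn with it. Grip it on either pair of flats. It stands on a carriage (aluminium, 86 x 86 mm, top 22 mm below this point) that it drives: both shift along the seat's +y by 10 mm per rad turned.
- knob (a joint): Turn of the knob, rad: 0 at the start, grows clockwise from above. 1.4 to 2.4 rad (14 to 24 mm) push the dish home, in two or more grasps. Friction of 0.15 to 0.28 N m (differs each time) holds the knob wherever it is left, also clamped; read at rest, it can show with either sign (alike after equal steps). Each newton of clamping adds 0.01 N m against the turn (or 1 N of side load): watch the change.
- pad: Orange jaw pad on the front of the carriage that bears on the dish: 36 mm wide, 13 mm high, lower edge 1 mm above the stage top. Origin at the bottom middle of its front face, y the feed direction. It is sprung and gives 1 mm per 4 N: 8 N come about 0.2 rad of knob after firm contact. Above 18 N the dish may crack.
- dish: The teal-lidded dish itself, origin at the centre of its underside.
- vial: Bystander: small amber jar with a red cap, 36 mm in diameter, 75 mm high, origin at its underside. Leave alone.
- tipbox: Bystander: blue box with a pale lid, 85 x 60 x 52 mm, origin at its underside. Leave alone.

How it is judged:
On the way, in this order (a step that is already met when the one before it is completed fails the run):
1. the dish stands level on the stage, let go, between jaw and posts, not yet clamped (x of dish_center in the frame of seat between -0.01 and 0.01 m and z of dish_center in the frame of seat between 0.006 and 0.014 m and angle between dish_center's own z axis and vertical below 0.1 rad and y of dish_center in the frame of seat between -0.015 and 0.016 m and contact force between the fingers and dish below 0.05 N and contact force between dish and stage above 0.1 N and contact force between pad and dish below 1 N), for 0.2 s.
2. the jaw, fed by the knob, clamps the dish with 3.5 to 14 N (contact force between pad and dish between 3.5 and 14 N and value of joint knob above 1.2 rad), for 0.3 s.
At the end, for the whole second after the job is handed in: The teal-lidded dish stands level on the stage plate within 10 mm of its middle line, home against the posts, at rest and let go, and the jaw holds it with 3.5 to 14 N through the fed knob (turned more than 1.2 rad) (all of step 2 and x of dish_center in the frame of seat between -0.01 and 0.01 m and z of dish_center in the frame of seat between 0.006 and 0.014 m and angle between dish_center's own z axis and vertical below 0.1 rad and linear speed of dish below 0.01 m/s and contact force between the fingers and dish below 0.05 N); the robot touches nothing.
It fails at once if the dish is squeezed by the jaw with more than 18 N (contact force between pad and dish above 18 N).
It fails at once if the dish is tipped by more than 0.5 rad (angle between dish_center's own z axis and vertical above 0.5 rad).
It fails at once if the grey-lidded dish is moved by more than 20 mm (distance of spare_center from where it was at the start of the episode above 0.02 m).
It fails at once if the jar is moved by more than 20 mm (distance of vial from where it was at the start of the episode above 0.02 m).
It fails at once if the blue box is moved by more than 20 mm (distance of tipbox from where it was at the start of the episode above 0.02 m).
It also fails if it takes over 72 s, if anything falls off the work surface, if the arm or the gripper's body presses on something with over 40 N, if the wrist force passes 120 N, or if a joint passes its speed limit or range.

## Working session

There is one attempt and no reset: what is moved stays moved. The work goes in short steps, each a Python script; the robot and the scene stay as the last script left them, time stands still between calls to the robot, and variables do not carry over. Pictures are saved under pics/ and viewed, and the job is handed in when it is done.

```bash
ls; mkdir -p pics; python3 - <<'E'
from station import ctrl, get_state, vision, ticket, models
import cv2, numpy as np
print(get_state(), ctrl.pinch_z)
for n in ("scene","top"):
    im,d=vision.grab_frame(n); cv2.imwrite(f"pics/{n}0.png",im); np.save(f"pics/{n}0.npy",d)
    c=vision.camera_info(n); print(n,c)
    for t in ("dish","spare_center","knob_grip","seat","stage","pad","warmer","vial","tipbox"):
        try:
            print(n,t,[(round(r["p"],2),np.round(r["point"],1).tolist()) for r in models.recognise(n,t)][:3])
        except Exception as e: print(n,t,repr(e))
print(get_state()["time"])
E
```

```text
pics
{'time': 0.0, 'qpos': array([ 1.22953241,  0.50830037, -0.23750692,  1.50113299,  0.12569564,
        1.14886625, -0.1548342 ]), 'qd': array([-0.00028295, -0.00027164, -0.00051022,  0.00033333,  0.00085943,
       -0.00064932, -0.00084492]), 'tau': array([-6.76728689e-06, -6.20587921e+01, -2.18639083e+00, -2.49648392e+01,
        1.27674590e-02,  1.20211893e-02, -1.35211880e-05]), 'tcp_pos': array([ 0.2697422 , -0.56325007,  0.23045225]), 'eef_rot': array([-8.34160183e-04,  9.75157264e-01,  2.21512012e-01, -2.08579911e-04]), 'contact_force': array([ 0.7301093 , -1.44217504, -0.12846858]), 'wrist_torque': array([-0.028318  ,  0.03917723, -0.03603657]), 'width': 0.08515768393557377} -0.0187
scene {'mtx': array([[609.03126349,   0.        , 320.71831137],
       [  0.        , 609.03126349, 244.92813594],
       [  0.        ,   0.        ,   1.        ]]), 'R': array([[-0.45366348,  0.89116977,  0.00242627],
       [ 0.68344859,  0.34966451, -0.64080633],
       [-0.57191561, -0.2890522 , -0.76769874]]), 't': array([ 0.33281056, -0.33999189,  1.53970198])}
scene dish [(0.89, [504.
[... 455 characters left out ...]
342007, 237.50838217],
       [  0.        ,   0.        ,   1.        ]]), 'R': array([[-0.02385488, -0.99967044,  0.00948442],
       [-0.99615483,  0.02296885, -0.08454581],
       [ 0.0843001 , -0.01146478, -0.99637445]]), 't': array([-0.05179144,  0.61636672,  1.05898406])}
top dish [(0.65, [169.7, 329.2])]
top spare_center [(0.94, [176.2, 273.5]), (0.61, [512.0, 288.1])]
top knob_grip [(0.53, [378.8, 239.0])]
top seat [(0.8, [363.2, 239.2]), (0.38, [176.6, 274.2]), (0.26, [377.7, 240.7])]
top stage [(0.97, [360.6, 240.2])]
top pad [(0.57, [347.2, 236.5])]
top warmer [(0.83, [177.8, 300.4])]
top vial [(0.7, [346.8, 234.6]), (0.61, [210.5, 179.8])]
top tipbox [(0.96, [510.1, 288.0])]
1.0
```

View pics/scene0.png

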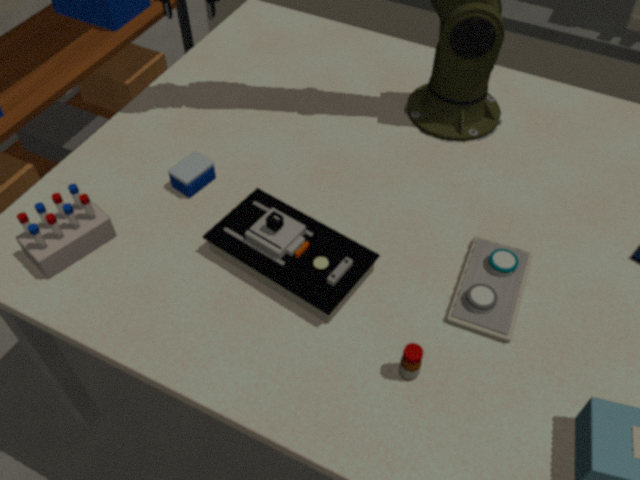

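View pics/top0.png

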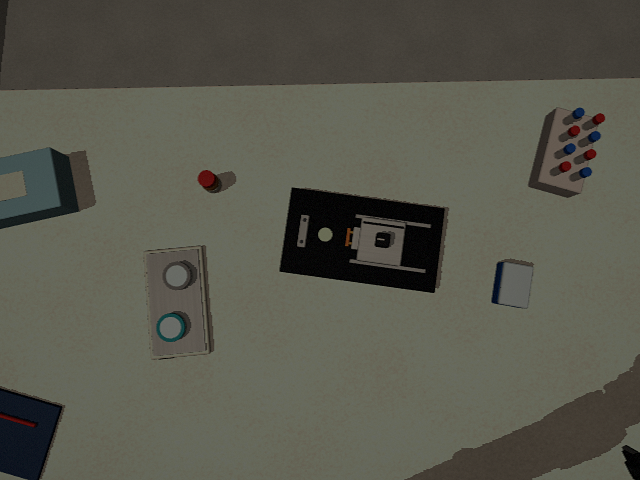

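The scene view shows the teal dish at (504,262), the grey one at (482,297), and the stage with the knob at (275,222), the orange jaw at (301,250) and a pale disc at (321,263). In the top view these are teal (172,327), grey (178,275), knob (383,240), jaw (350,238), disc (325,234) and stop (303,231).

```bash
cat > h.py <<'E'
from station import ctrl, get_state, vision, ticket, models
import cv2, numpy as np
def px2w(n,uv,z):
    c=vision.camera_info(n); R=c["R"];t=c["t"]
    r=np.linalg.inv(c["mtx"])@np.array([uv[0],uv[1],1.0]); d=R.T@r; o=-R.T@t
    return o+d*(z-o[2])/d[2]
def cloud(n,d):
    c=vision.camera_info(n); v,u=np.mgrid[0:480,0:640]
    K=c["mtx"]; P=np.stack([(u-K[0,2])/K[0,0]*d,(v-K[1,2])/K[1,1]*d,d],-1)
    return (P-c["t"])@c["R"]
E
python3 - <<'E'
from h import *
t=cv2.imread("pics/top0.png"); s=cv2.imread("pics/scene0.png")
cv2.imwrite("pics/topz.png",cv2.resize(t[180:300,270:460],None,fx=4.2,fy=4.2,interpolation=cv2.INTER_CUBIC))
cv2.imwrite("pics/scz.png",cv2.resize(s[180:325,195:385],None,fx=4.1,fy=4.1,interpolation=cv2.INTER_CUBIC))
d=np.load("pics/top0.npy"); W=cloud("top",d)
for nm,uv in dict(dish=(172,327),grey=(178,275),knob=(383,240),disc=(325,234),stage=(330,255),stop=(303,231),carr=(383,225),pad=(350,238)).items():
    print(nm,W[uv[1],uv[0]].round(4))
E
```

```text
dish [0.4442 0.2465 0.0413]
grey [0.546  0.2343 0.043 ]
knob [ 0.601  -0.1667  0.1091]
disc [ 0.6199 -0.0585  0.0528]
stage [ 0.5782 -0.0675  0.0509]
stop [ 0.6256 -0.0156  0.0659]
carr [ 0.6329 -0.1716  0.0742]
pad [ 0.6111 -0.108   0.0495]
```

View pics/topz.png

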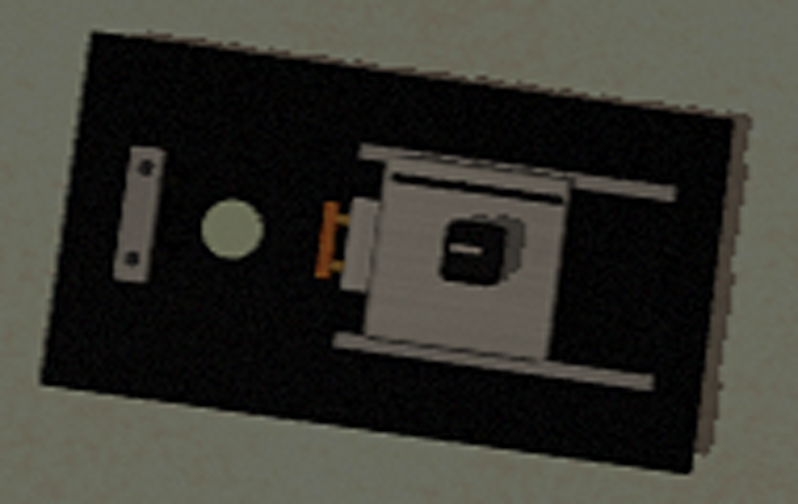

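View pics/scz.png

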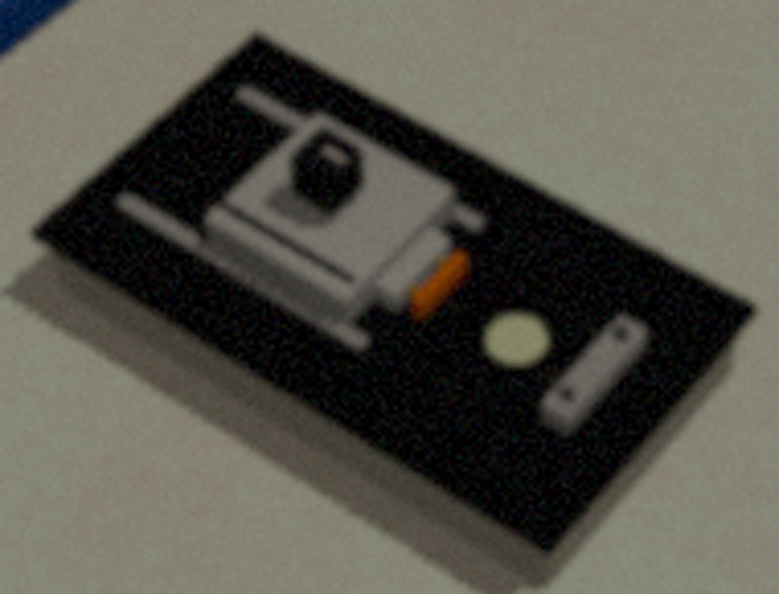

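```bash
python3 - <<'E'
from h import *
im={n:cv2.imread(f"pics/{n}0.png") for n in("top","scene")}
def cont(n,mask,box,z):
    m=np.zeros(mask.shape,np.uint8); x0,y0,x1,y1=box; m[y0:y1,x0:x1]=mask[y0:y1,x0:x1]
    cs,_=cv2.findContours(m,cv2.RETR_EXTERNAL,cv2.CHAIN_APPROX_NONE); c=max(cs,key=cv2.contourArea)
    P=np.array([px2w(n,p[0],z)[:2] for p in c]); return P
def circ(P):
    (x,y),r=cv2.minEnclosingCircle((P*1000).astype(np.float32)); 
    A=np.c_[2*P,np.ones(len(P))]; s=np.linalg.lstsq(A,(P**2).sum(1),rcond=None)[0]
    return s[:2].round(4), np.sqrt(s[2]+s[0]**2+s[1]**2).round(4)
for n,bs in dict(top=dict(dish=(150,305,195,350),disc=(315,224,336,246),orange=(340,222,362,255),stage=(270,180,455,300)),scene=dict(dish=(482,243,525,282),disc=(311,253,331,274),orange=(290,235,315,262),stage=(195,180,385,325))).items():
    I=im[n].astype(int); hsv=cv2.cvtColor(im[n],cv2.COLOR_BGR2HSV)
    teal=((hsv[...,0]>80)&(hsv[...,0]<100)&(hsv[...,1]>90)).astype(np.uint8)
    print(n,"teal",circ(cont(n,teal,bs["dish"],0.040)))
    br=(I.sum(2)>150).astype(np.uint8)
    print(n,"disc",circ(cont(n,br,bs["disc"],0.0505)))
    og=((hsv[...,0]<18)&(hsv[...,1]>140)&(hsv[...,2]>60)).astype(np.uint8)
    P=cont(n,og,bs["orange"],0.064); r=cv2.minAreaRect((P*1000).astype(np.float32)); print(n,"orange@64",r, cv2.boxPoints(r).round(1).tolist())
    if n=="top":
        dk=(I.sum(2)<75).astype(np.uint8); dk=cv2.morphologyEx(dk,cv2.MORPH_CLOSE,np.ones((25,25)))
        P=cont(n,dk,bs["stage"],0.05); r=cv2.minAreaRect((P*1000).astype(np.float32)); print(n,"stage",r,cv2.boxPoints(r).round(1).tolist())
# knob top
W=cloud("top",np.load("pics/top0.npy"))
sub=W[222:258,362:405]; k=(abs(sub[...,2]-0.109)<0.006); print("knobtop",k.sum(),sub[k].mean(0)); r=cv2.minAreaRect((sub[k][:,:2]*1000).astype(np.float32)); print(r)
sub=W[210:275,345:410]; k=(abs(sub[...,2]-0.073)<0.004); r=cv2.minAreaRect((sub[k][:,:2]*1000).astype(np.float32)); print("carr",k.sum(),sub[k].mean(0),r)
for n in("top","scene"):
    im_,_=vision.grab_frame(n)
    for t in("knob_grip","dish_center"):
        for r in models.masks_of(n,t)[:2]:
            m=r["mask"].astype(np.uint8); ys,xs=np.nonzero(m); z=.109 if t[0]=='k' else .04
            print(n,t,r["p"],r["point"],m.sum(),(xs.min(),xs.max(),ys.min(),ys.max()),px2w(n,r["point"],z))
E
```

```text
top teal (array([0.4441, 0.2497]), np.float64(0.0273))
top disc (array([ 0.6199, -0.0581]), np.float64(0.0134))
top orange@64 ((612.7627563476562, -102.89527130126953), (7.5238189697265625, 34.159183502197266), 81.38114929199219) [[595.2999877929688, -104.0999984741211], [629.0999755859375, -109.19999694824219], [630.2000122070312, -101.69999694824219], [596.4000244140625, -96.5999984741211]]
top stage ((607.8683471679688, -132.4400634765625), (307.7546081542969, 169.40872192382812), 80.76604461669922) [[499.6000061035156, -270.70001220703125], [666.7999877929688, -297.8999938964844], [716.2000122070312, 5.900000095367432], [549.0, 33.0]]
scene teal (array([0.4497, 0.2515]), np.float64(0.0276))
scene disc (array([ 0.6223, -0.0572]), np.float64(0.0151))
scene orange@64 ((618.4185180664062, -99.92422485351562), (12.296529769897461, 42.00430679321289), 80.262451171875) [[596.7000122070312, -102.4000015258789], [638.0999755859375, -109.5], [640.2000122070312, -97.4000015258789], [598.7999877929688, -90.30000305175781]]
knobtop 190 [ 0.60202007 -0.1654472   0.10856407]
((602.243896484375,
[... 216 characters left out ...]
27734375)
top knob_grip 0.51 [382.3, 238.7] 203 (np.int64(375), np.int64(389), np.int64(232), np.int64(247)) [ 0.60343724 -0.16546627  0.109     ]
top dish_center 0.97 [169.2, 329.2] 668 (np.int64(157), np.int64(186), np.int64(314), np.int64(341)) [0.43999543 0.25234716 0.04      ]
scene knob_grip 0.56 [273.0, 221.9] 250 (np.int64(266), np.int64(282), np.int64(212), np.int64(230)) [ 0.61803436 -0.16013663  0.109     ]
scene dish_center 0.79 [503.8, 264.3] 711 (np.int64(487), np.int64(517), np.int64(248), np.int64(276)) [0.45878953 0.25557891 0.04      ]
scene dish_center 0.18 [274.5, 220.2] 262 (np.int64(265), np.int64(282), np.int64(211), np.int64(231)) [ 0.56041599 -0.19426211  0.04      ]
```

```bash
cat >> h.py <<'E'
def Q(psi): return np.array([0,np.cos(psi/2),np.sin(psi/2),0])
DISH=np.array([.4445,.2497]); SEAT=np.array([.6202,-.058]); FEED=np.array([.1605,.987]); YS=-0.161
KNOB=np.array([.6022,-.1656])
def psi_now():
    q=get_state()["eef_rot"]; return 2*np.arctan2(q[2],q[1])
E
python3 - <<'E'
from h import *
a=get_state(); b=[get_state()["wrist_torque"][2] for _ in range(5)]; print(b,[get_state()["time"]-a["time"]])
q0=get_state()["qpos"]
for nm,p,z in(("dish",DISH,.022),("seat",SEAT,.052),("knob",KNOB,.08)):
    for psi in np.arange(-3.14,3.15,np.pi/8)+YS:
        q=ctrl.ik([*p,z],Q(psi)); q2=ctrl.ik([*p,z+.1],Q(psi))
        print(nm,round(psi,2),None if q is None else np.round(q,2), q2 is not None)
E
```

```text
[np.float64(0.007913785212459667), np.float64(0.007913785212459667), np.float64(0.007913785212459667), np.float64(0.007913785212459667), np.float64(0.007913785212459667)] [0.0]
dish -3.3 [-0.15  0.68 -0.64  2.04  0.67  0.64  0.17] True
dish -2.91 [-0.15  0.68 -0.64  2.04  0.67  0.64  0.56] True
dish -2.52 [ 0.14  0.93 -1.23  2.04  1.07  1.04  0.56] True
dish -2.12 [ 0.14  0.93 -1.23  2.04  1.07  1.04  0.95] True
dish -1.73 [ 0.14  0.93 -1.23  2.04  1.07  1.04  1.34] True
dish -1.34 [ 0.14  0.93 -1.23  2.04  1.07  1.04  1.74] True
dish -0.94 [-1.03  0.74  0.75  2.05 -0.83  0.68 -2.24] True
dish -0.55 [-0.79  0.64  0.36  2.05 -0.43  0.53 -2.25] True
dish -0.16 [-0.37  0.62 -0.29  2.04  0.34  0.52 -2.63] True
dish 0.23 [-0.33  0.62 -0.35  2.04  0.4   0.54 -2.3 ] True
dish 0.63 [-0.27  0.64 -0.43  2.04  0.49  0.56 -2.  ] True
dish 1.02 [-0.21  0.66 -0.54  2.04  0.59  0.6  -1.7 ] True
dish 1.41 [-0.16  0.67 -0.62  2.04  0.66  0.63 -1.38] True
dish 1.8 [-0.15  0.67 -0.63  2.04  0.66  0.64 -1.  ] True
dish 2.2 [-0.15  0.68 -0.63  2.04  0.67  0.64 -0.61] True
dish 2.59 [-0.15  0.68 -0.63  2.
[... 1403 characters left out ...]
4 [ 0.13  0.66  0.16  1.69 -0.13  0.81 -2.55] True
knob -0.94 [ 0.19  0.65  0.07  1.69 -0.06  0.8  -2.23] True
knob -0.55 [ 0.25  0.65 -0.03  1.69  0.03  0.8  -1.92] True
knob -0.16 [ 0.32  0.65 -0.15  1.69  0.13  0.81 -1.62] True
knob 0.23 [ 0.38  0.66 -0.24  1.69  0.2   0.82 -1.29] True
knob 0.63 [ 0.43  0.66 -0.33  1.69  0.27  0.84 -0.96] True
knob 1.02 [ 0.48  0.67 -0.41  1.69  0.34  0.85 -0.63] True
knob 1.41 [ 0.52  0.69 -0.49  1.69  0.4   0.87 -0.29] True
knob 1.8 [ 0.56  0.7  -0.56  1.68  0.46  0.89  0.05] True
knob 2.2 [ 0.6   0.72 -0.63  1.68  0.51  0.91  0.39] True
knob 2.59 [ 0.66  0.74 -0.74  1.68  0.59  0.95  0.71] True
knob 2.98 [ 0.7   0.77 -0.83  1.68  0.66  0.99  1.04] True
```

```bash
python3 - <<'E'
from h import *
T=lambda:print(round(get_state()["time"],2),get_state()["tcp_pos"].round(4),get_state()["contact_force"].round(2),round(get_state()["width"],4))
ctrl.movep([*DISH,.12],Q(2.99)); T()
ctrl.movel([*DISH,.023]); T()
ctrl.close_gripper(25); T()
im,_=vision.grab_frame("top"); cv2.imwrite("pics/grasp.png",cv2.resize(im[250:380,110:260],None,fx=4,fy=4,interpolation=cv2.INTER_CUBIC))
ctrl.movel([*DISH,.10]); T()
im,_=vision.grab_frame("scene"); cv2.imwrite("pics/lift.png",cv2.resize(im[170:350,400:600],None,fx=3.3,fy=3.3,interpolation=cv2.INTER_CUBIC))
E
```

```text
4.25 [0.445  0.2489 0.1199] [ 0.3   0.58 -0.11] 0.0853
5.05 [0.4446 0.2502 0.0235] [ 0.63  0.18 -0.13] 0.0854
5.44 [0.4449 0.25   0.0239] [ 0.09 -0.74  6.36] 0.0553
6.16 [0.4445 0.2491 0.0994] [-0.22 -0.61 -0.48] 0.0549
```

View pics/lift.png

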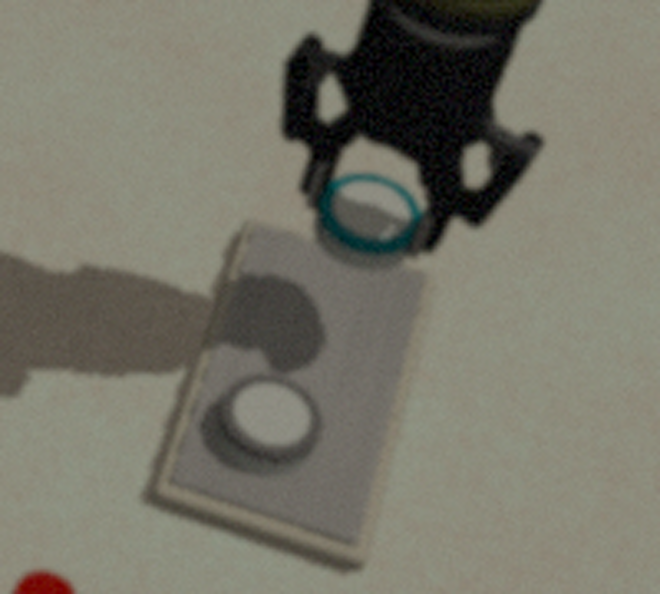

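View pics/grasp.png

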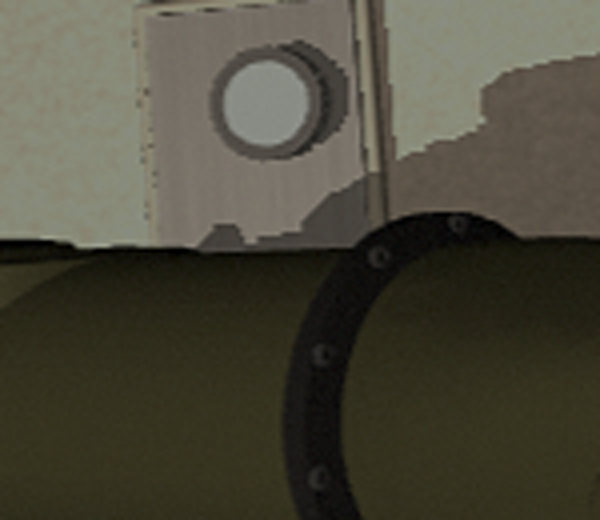

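The dish hangs level between the fingers, with its lid at about (512,234) in the scene view. The grey dish has not moved.

```bash
python3 - <<'E'
from h import *
T=lambda:print(round(get_state()["time"],2),get_state()["tcp_pos"].round(4),get_state()["contact_force"].round(2),round(get_state()["width"],4))
print(px2w("scene",(512.1,234.5),.1155), px2w("scene",(505,261.5),.04))
ctrl.movep([*SEAT,.13],Q(YS+np.pi/2)); T()
ctrl.movel([*SEAT,.0585],max_speed=.1); T()
for z in (.0565,.055,.054,.0532,.0525):
    ctrl.movel([*SEAT,z],max_speed=.03); T()
    if get_state()["contact_force"][2]>2.0: break
ctrl.ungrasp(); T()
ctrl.movel([*SEAT,.13]); T()
E
```

```text
[0.4494875  0.25052499 0.1155    ] [0.4510097  0.25570926 0.04      ]
7.54 [ 0.6197 -0.0558  0.1299] [-0.27  0.06 -1.19] 0.0547
8.41 [ 0.6206 -0.0577  0.059 ] [ 0.25 -0.57 -0.54] 0.0546
8.66 [ 0.6204 -0.0581  0.0569] [ 0.94 -0.22 -0.34] 0.0552
8.91 [ 0.6202 -0.058   0.055 ] [ 0.02 -0.58 -0.22] 0.0553
9.16 [ 0.6203 -0.058   0.054 ] [-0.3   0.09 -0.03] 0.0551
9.41 [ 0.6203 -0.0579  0.054 ] [-0.94 -0.15  6.83] 0.0547
9.82 [ 0.6201 -0.058   0.053 ] [ 0.92 -0.5   0.76] 0.0853
10.48 [ 0.6198 -0.0584  0.1294] [ 0.03 -0.6   0.25] 0.0852
```

```bash
python3 - <<'E'
from h import *
ctrl.movep([*KNOB,.16],Q(YS+np.pi/2)); print(get_state()["time"])
for n,b in(("scene",(195,180,385,325)),("top",(270,180,460,300))):
    im,d=vision.grab_frame(n); x0,y0,x1,y1=b
    cv2.imwrite(f"pics/pl_{n}.png",cv2.resize(im[y0:y1,x0:x1],None,fx=4.1,fy=4.1,interpolation=cv2.INTER_CUBIC)); cv2.imwrite(f"pics/plf_{n}.png",im); np.save(f"pics/pl_{n}.npy",d)
    r=models.masks_of(n,"dish_center")[:2]
    for k in r: print(n,k["p"],k["point"],px2w(n,k["point"],.07))
E
```

```text
11.0083
scene 0.73 [319.4, 258.0] [ 0.62801739 -0.05671914  0.07      ]
top 0.71 [322.5, 232.9] [ 0.62057707 -0.05365038  0.07      ]
```

View pics/pl_scene.png

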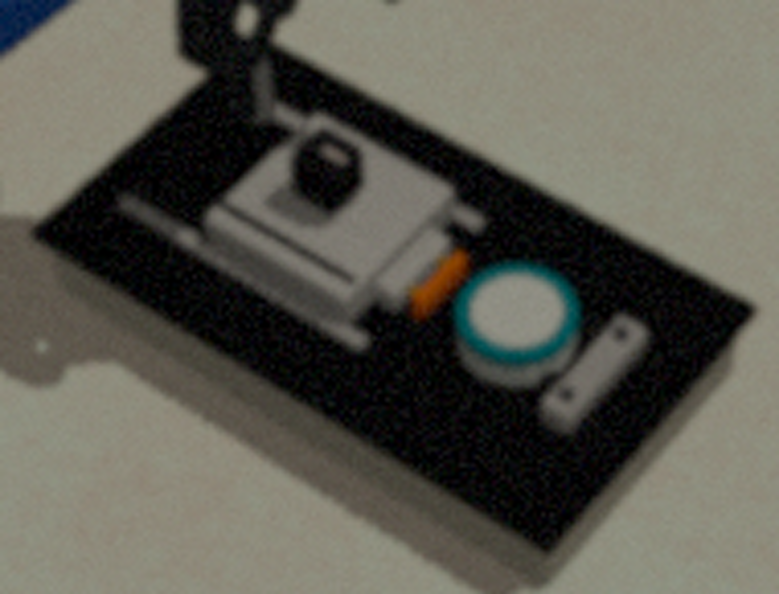

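View pics/pl_top.png

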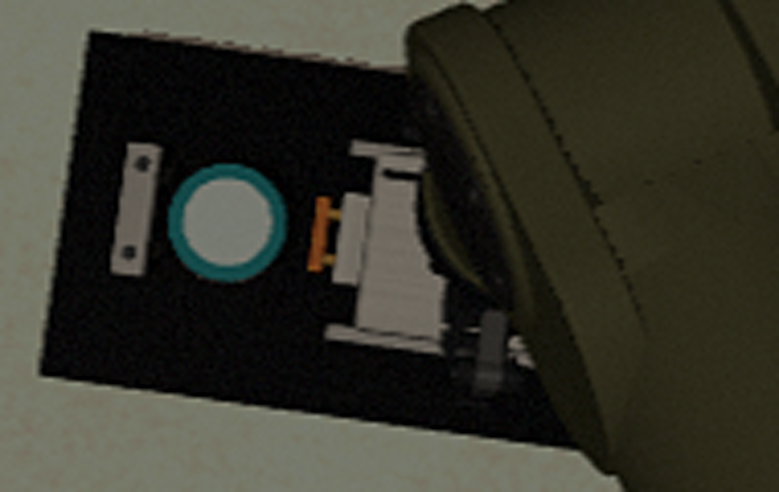

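The dish stands level at the seat. It is clear of the jaw (zoomed top view column 320) and the stop (column 155). Next I grip the knob and make the first small turn.

```bash
cat >> h.py <<'E'
def T(s=""):
    g=get_state(); f=g["contact_force"]; F=np.array([*FEED]); X=np.array([FEED[1],-FEED[0]])
    print(s,"t%.2f"%g["time"],g["tcp_pos"].round(4),"psi%.3f"%psi_now(),"fx%.2f fy%.2f fz%.2f"%(f[:2]@X,f[:2]@F,f[2]),"tz%.3f"%g["wrist_torque"][2],"w%.4f"%g["width"],"j7 %.2f"%g["qpos"][6])
def avg(n=6,dt=.04):
    f=[];m=[]
    for _ in range(n):
        ctrl.pause(dt); g=get_state(); f.append(g["contact_force"]); m.append(g["wrist_torque"])
    f=np.array(f);m=np.array(m); X=np.array([FEED[1],-FEED[0]])
    return f[:,:2].mean(0)@X, f[:,:2].mean(0)@FEED, f[:,2].mean(), m[:,2].mean(), m[:,2].std()
def turn(th,c0,psi0,z,v=None):
    # go to knob angle th of this grasp (relative)
    p=c0+FEED*.01*th; d=np.linalg.norm(p-get_state()["tcp_pos"][:2])
    ctrl.movel([*p,z],frame=Q(psi0-th),max_speed=v or .15)
E
python3 - <<'E'
from h import *
print("free",np.round(avg(8),3))
ctrl.movel([*KNOB,.080],max_speed=.12); T("down")
print(np.round(avg(4),3))
ctrl.close_gripper(60); T("shut"); print(np.round(avg(4),3))
p0=YS+np.pi/2
for th in(.15,.3):
    turn(th,KNOB,p0,.080,.006); T(th); print(np.round(avg(5),3))
E
```

```text
free [ 0.357 -0.048  0.16  -0.011  0.023]
down t12.36 [ 0.6027 -0.1654  0.0806] psi1.410 fx-0.46 fy0.22 fz1.06 tz0.033 w0.0856 j7 -0.60
[-0.257 -0.04   0.278  0.011  0.018]
shut t13.10 [ 0.6036 -0.1658  0.0806] psi1.409 fx5.16 fy-1.18 fz1.73 tz0.042 w0.0253 j7 -0.60
[ 5.453e+00 -7.940e-01  1.653e+00  3.000e-03  1.700e-02]
0.15 t13.67 [ 0.6038 -0.1643  0.0806] psi1.259 fx5.16 fy-0.69 fz0.89 tz-0.196 w0.0250 j7 -0.73
[ 5.274 -0.061  1.175 -0.203  0.031]
0.3 t14.28 [ 0.6042 -0.1628  0.0806] psi1.109 fx4.90 fy0.19 fz-0.02 tz-0.209 w0.0248 j7 -0.86
[ 5.847 -0.176  0.919 -0.181  0.021]
```

```bash
python3 - <<'E'
from h import *
X=np.array([FEED[1],-FEED[0]]); c=KNOB+.0014*X; p0=YS+np.pi/2
for th in(.65,1.0):
    turn(th,c,p0,.080,.006); T(th); print(np.round(avg(5),3))
ctrl.ungrasp(); T("open")
p=c+FEED*.010
ctrl.movel([*p,.135]); 
ctrl.movep([*p,.135],Q(p0-1.0+np.pi/2)); T("re")
for n,b in(("scene",(195,180,385,325)),("top",(270,180,460,300))):
    im,d=vision.grab_frame(n); x0,y0,x1,y1=b
    cv2.imwrite(f"pics/k1_{n}.png",cv2.resize(im[y0:y1,x0:x1],None,fx=4.1,fy=4.1,interpolation=cv2.INTER_CUBIC)); cv2.imwrite(f"pics/k1f_{n}.png",im)
E
```

```text
0.65 t15.26 [ 0.6049 -0.1594  0.0805] psi0.761 fx-0.28 fy0.14 fz6.03 tz-0.303 w0.0248 j7 -1.16
[ 1.146 -0.857  5.982 -0.188  0.032]
1.0 t16.20 [ 0.6055 -0.156   0.0805] psi0.411 fx0.93 fy-0.60 fz6.50 tz-0.214 w0.0248 j7 -1.45
[ 1.249 -0.784  6.679 -0.204  0.025]
open t17.02 [ 0.6051 -0.1559  0.0799] psi0.410 fx0.18 fy0.71 fz-0.51 tz-0.023 w0.0854 j7 -1.45
re t18.75 [ 0.6049 -0.1559  0.1343] psi1.979 fx0.31 fy0.08 fz-0.43 tz-0.000 w0.0855 j7 -0.08
```

View pics/k1_scene.png

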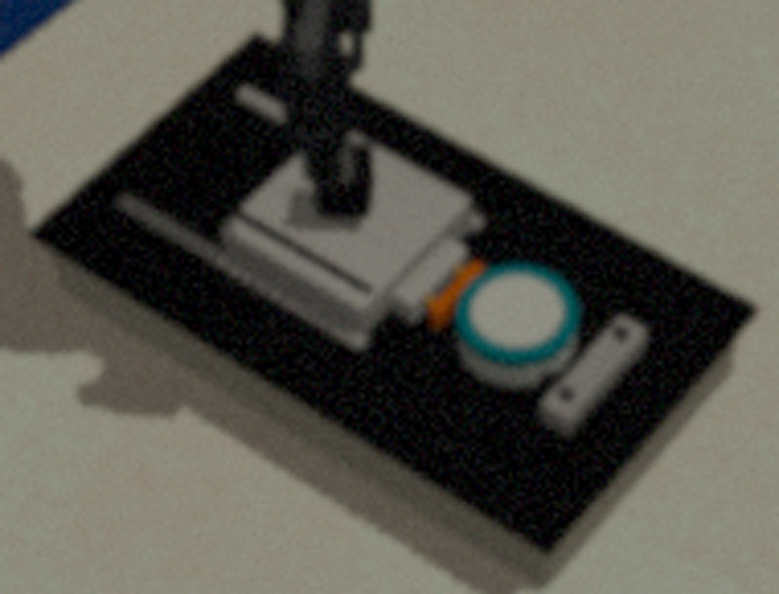

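View pics/k1_top.png

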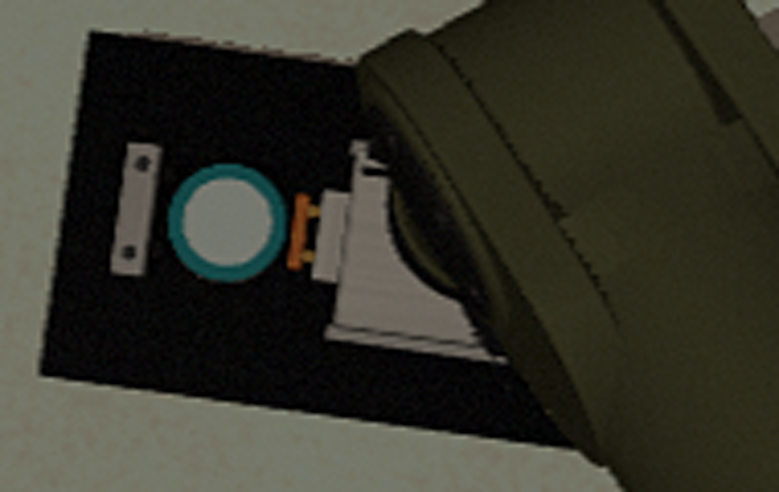

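Turned 1.0 rad: the jaw now sits just short of the dish (orange column 305, dish edge 288 in the zoomed top view), and the dish has not moved. I regrasp the knob and feed in small equal steps, recording the torque at each.

```bash
python3 - <<'E'
from h import *
import json
X=np.array([FEED[1],-FEED[0]]); c=KNOB+.0014*X+.01*FEED; p0=YS+np.pi-1.0
ctrl.movel([*c,.080],max_speed=.15)
print("free",np.round(avg(6,.03),3))
ctrl.close_gripper(60); T("shut"); a=avg(6,.03); print(np.round(a,3))
ty=np.array([np.sin(p0),-np.cos(p0)]); f=X*a[0]+FEED*a[1]; off=np.clip(f@ty/3700,-.003,.003); print("off",off)
c=c+ty*off
log=[]
json.dump(dict(c=c.tolist(),p0=p0),open("g2.json","w"))
for th in(.05,.1,.15,.2,.25,.3,.35,.4):
    turn(th,c,p0,.080,.003); a=avg(8,.025); log.append((1+th,*a)); print(round(1+th,2),np.round(a,3),"psi%.3f"%psi_now(),"t%.2f"%get_state()["time"])
    if len(log)>4 and abs(a[3])>np.mean([abs(l[4]) for l in log[1:4]])+.06: break
json.dump(log,open("log.json","w"))
E
```

```text
free [-0.225  0.205 -0.073  0.013  0.022]
shut t20.14 [ 0.6052 -0.156   0.0802] psi1.981 fx-0.94 fy0.19 fz2.98 tz-0.024 w0.0252 j7 -0.13
[-1.259 -0.549  3.675 -0.     0.017]
off -0.0003664153423705067
1.05 [ 0.728  0.376  3.843 -0.175  0.041] psi1.931 t20.83
1.1 [ 1.409  0.552  4.884 -0.154  0.041] psi1.881 t21.35
1.15 [ 2.351  1.152  5.627 -0.179  0.026] psi1.832 t21.87
1.2 [ 2.642  1.36   5.413 -0.199  0.04 ] psi1.782 t22.38
1.25 [ 2.627  1.073  5.641 -0.183  0.033] psi1.733 t22.90
1.3 [ 2.28   1.532  5.359 -0.185  0.034] psi1.683 t23.42
1.35 [ 2.806  1.134  5.483 -0.187  0.016] psi1.633 t23.93
1.4 [ 2.787  1.392  5.417 -0.204  0.026] psi1.583 t24.45
```

```bash
cat > step.py <<'E'
from h import *
import json,sys
g=json.load(open("g2.json")); c=np.array(g["c"]); p0=g["p0"]; log=json.load(open("log.json"))
lo,hi,thr=map(float,sys.argv[1:4])
base=np.mean([abs(l[4]) for l in log if 1.1<l[0]<1.42])
for th in np.arange(lo,hi+.001,.05):
    turn(th-1,c,p0,.080,.003); a=avg(14,.025); log.append((th,*a)); print(round(th,2),np.round(a,3),"d%.3f"%(abs(a[3])-base),"psi%.3f"%psi_now(),"t%.2f"%get_state()["time"])
    if abs(a[3])>base+thr: break
json.dump(log,open("log.json","w"))
E
python3 step.py 1.45 1.75 .045
```

```text
1.45 [ 3.257  1.188  5.528 -0.187  0.031] d-0.003 psi1.533 t25.12
1.5 [ 2.983  1.335  5.634 -0.182  0.019] d-0.008 psi1.484 t25.78
1.55 [ 3.657  1.306  5.603 -0.173  0.026] d-0.016 psi1.434 t26.45
1.6 [ 3.894  1.327  5.593 -0.183  0.033] d-0.007 psi1.384 t27.12
1.65 [ 4.108  1.584  5.604 -0.169  0.034] d-0.020 psi1.334 t27.78
1.7 [ 4.12   1.648  5.474 -0.186  0.017] d-0.004 psi1.284 t28.45
1.75 [ 4.152  1.665  5.46  -0.191  0.026] d0.001 psi1.234 t29.12
```

```bash
python3 - <<'E'
from h import *
for n,b in(("scene",(195,180,385,325)),("top",(270,180,460,300))):
    im,d=vision.grab_frame(n); x0,y0,x1,y1=b
    cv2.imwrite(f"pics/k2_{n}.png",cv2.resize(im[y0:y1,x0:x1],None,fx=4.1,fy=4.1,interpolation=cv2.INTER_CUBIC)); cv2.imwrite(f"pics/k2f_{n}.png",im)
E
```

```text
(no output)
```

View pics/k2_top.png

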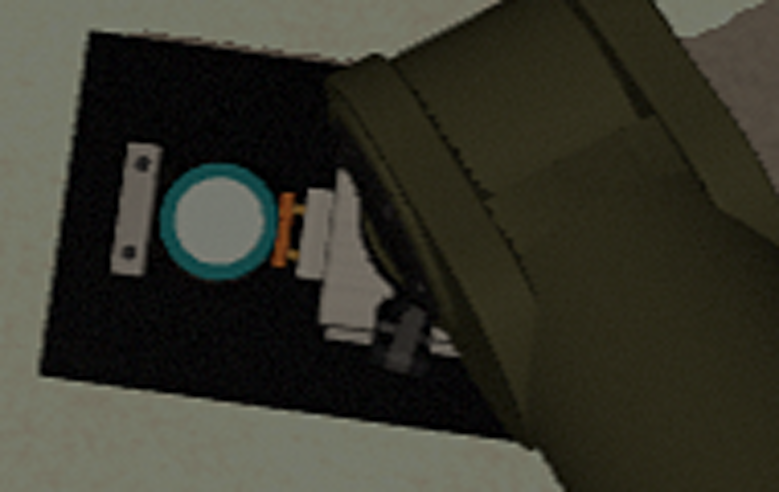

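View pics/k2_scene.png

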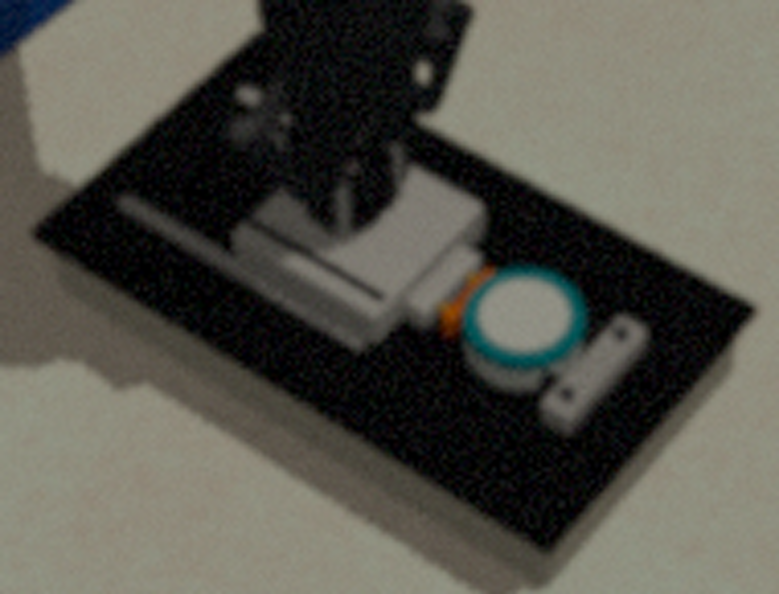

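The jaw is now pushing the dish, which has shifted about 4 mm towards the stop. A small gap remains (dish edge column 160, stop 158 with the dish lid higher), and the torque is still at baseline, so I continue.

```bash
python3 step.py 1.8 2.15 .04
```

```text
1.8 [ 4.73   1.496  5.494 -0.164  0.026] d-0.025 psi1.184 t29.88
1.85 [ 4.762  1.44   5.519 -0.152  0.026] d-0.038 psi1.134 t30.55
1.9 [ 4.882  1.437  5.132 -0.142  0.034] d-0.048 psi1.084 t31.22
1.95 [ 4.837  1.695  5.502 -0.109  0.027] d-0.080 psi1.034 t31.88
2.0 [ 4.889  1.253  5.43  -0.108  0.038] d-0.081 psi0.984 t32.55
2.05 [ 4.929  1.344  5.464 -0.078  0.044] d-0.111 psi0.934 t33.22
2.1 [ 5.095  1.27   5.129 -0.075  0.034] d-0.114 psi0.884 t33.88
2.15 [ 5.271  1.425  5.261 -0.045  0.032] d-0.144 psi0.834 t34.55
```

I used the wrong test here. The resting friction reads negative, so the clamping load shows as a change towards positive, and I was comparing magnitudes. The signed change is already about +0.14 N m, so I fit the contact point and back off.

```bash
python3 - <<'E'
import json,numpy as np
from scipy.optimize import curve_fit
L=np.array(json.load(open("log.json"))); th,t=L[:,0],L[:,4]
h=lambda x,b,c,k:b+k*np.maximum(0,x-c)
p,C=curve_fit(h,th,t,[-.187,1.77,.4]); print(p,np.sqrt(np.diag(C)),"now N",100*p[2]*(2.15-p[1]))
p2,C2=curve_fit(lambda x,b,c:h(x,b,c,.4),th,t,[-.187,1.77]); print(p2,np.sqrt(np.diag(C2)),"now N",40*(2.15-p2[1]))
E
```

```text
[-0.18247306  1.75607654  0.33466394] [0.00277997 0.02590027 0.03322701] now N 13.183197876801414
[-0.18247306  1.79183553] [0.00296364 0.01256274] now N 14.326578841371367
```

```bash
cp log.json log_fwd.json; cat > st2.py <<'E'
from h import *
import json,sys
g=json.load(open("g2.json")); c=np.array(g["c"]); p0=g["p0"]
for th in map(float,sys.argv[1:]):
    turn(th-1,c,p0,.080,.003); a=avg(16,.025); print(round(th,2),np.round(a,3),"signed change -> N %.1f"%(100*(a[3]+.1825)),"psi%.3f"%psi_now(),"t%.2f"%get_state()["time"])
E
python3 st2.py 2.05 1.95 1.83 1.88 1.93 1.98
```

```text
2.05 [5.12  0.982 5.446 0.267 0.026] signed change -> N 45.0 psi0.935 t35.43
1.95 [4.698 1.165 5.51  0.224 0.024] signed change -> N 40.6 psi1.035 t36.32
1.83 [4.848 1.071 5.428 0.156 0.021] signed change -> N 33.8 psi1.155 t37.27
1.88 [ 4.813  1.555  5.388 -0.146  0.029] signed change -> N 3.7 psi1.104 t37.98
1.93 [ 5.168  1.529  5.463 -0.114  0.038] signed change -> N 6.9 psi1.054 t38.70
1.98 [ 4.812  1.623  5.387 -0.108  0.033] signed change -> N 7.4 psi1.004 t39.42
```

```bash
python3 - <<'E'
from h import *
ctrl.ungrasp(); T("open")
p=get_state()["tcp_pos"]
ctrl.movel([p[0],p[1],.16]); T("up")
ctrl.movep([.45,-.30,.25],Q(1.0)); T("away")
for n,b in(("scene",(195,180,385,325)),("top",(270,180,460,300))):
    im,d=vision.grab_frame(n); x0,y0,x1,y1=b
    cv2.imwrite(f"pics/e_{n}.png",cv2.resize(im[y0:y1,x0:x1],None,fx=4.1,fy=4.1,interpolation=cv2.INTER_CUBIC)); cv2.imwrite(f"pics/ef_{n}.png",im); np.save(f"pics/e_{n}.npy",d)
W=cloud("top",np.load("pics/e_top.npy"))
s=W[200:260,290:345]; k=(s[...,2]>.067)&(s[...,2]<.076); P=s[k]; 
A=np.c_[P[:,:2],np.ones(len(P))]; print("lid plane slope",np.linalg.lstsq(A,P[:,2],rcond=None)[0],len(P))
s=W[200:280,330:410]; k=abs(s[...,2]-.073)<.004; r=cv2.minAreaRect((s[k][:,:2]*1000).astype(np.float32)); print("carr",s[k].mean(0),r)
s=W[215:258,350:405]; k=abs(s[...,2]-.109)<.006; r=cv2.minAreaRect((s[k][:,:2]*1000).astype(np.float32)); print("knob",k.sum(),s[k].mean(0),r)
E
```

```text
open t40.03 [ 0.6063 -0.1464  0.0799] psi1.001 fx0.38 fy-0.20 fz0.11 tz0.031 w0.0857 j7 -0.99
up t40.72 [ 0.6058 -0.1467  0.1593] psi1.000 fx-0.14 fy0.36 fz0.17 tz-0.006 w0.0858 j7 -0.91
away t41.66 [ 0.4505 -0.2991  0.2494] psi1.001 fx-0.57 fy0.11 fz-0.03 tz0.030 w0.0853 j7 -0.52
lid plane slope [-0.00431394 -0.00733859  0.07257145] 655
carr [ 0.60539312 -0.14211597  0.07284678] ((608.5667724609375, -126.99591064453125), (125.54374694824219, 86.00701141357422), 80.76793670654297)
knob 187 [ 0.60503694 -0.14616962  0.10882807] ((605.4922485351562, -146.4688262939453), (25.762283325195312, 26.074453353881836), 57.13899612426758)
```

View pics/e_top.png

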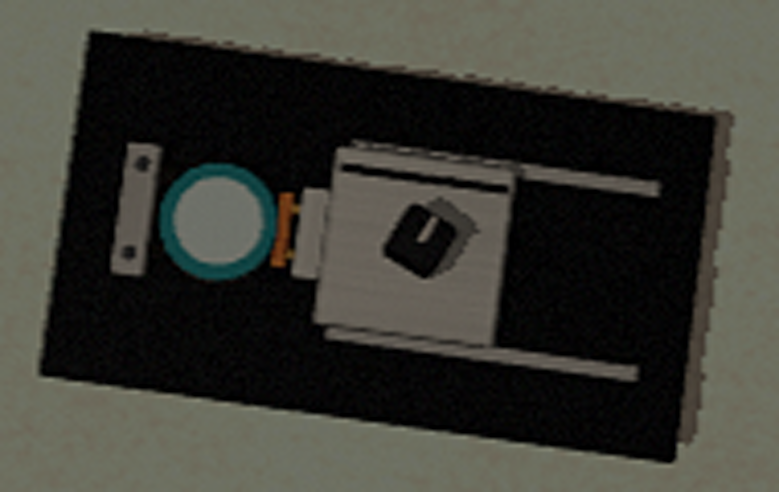

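View pics/ef_scene.png

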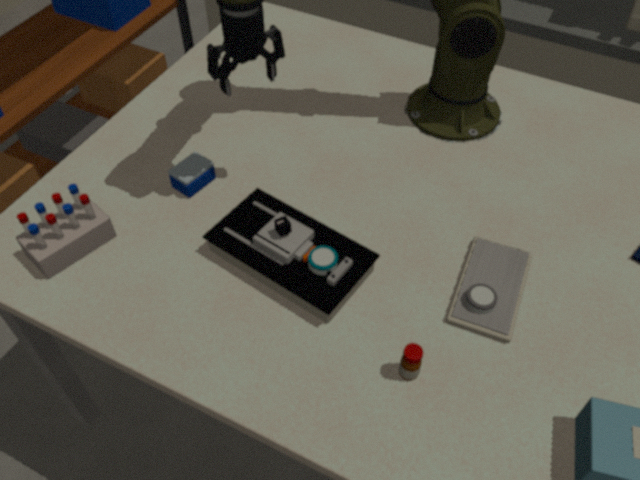

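```bash
python3 -c "
from h import *
T(); print(ticket.close_job())"
```

```text
t41.76 [ 0.451  -0.2986  0.2494] psi1.003 fx-0.12 fy0.40 fz-0.42 tz-0.050 w0.0855 j7 -0.52
the job is handed in; nothing more can be done
None
```

The teal-lidded dish is set down level on the stage and clamped against the posts at roughly 8 N. I handed the job in at 41.8 s, and it reported no verdict.

**What I did:** I set the dish on the pale disc on the stage, taking that as the seat, and let it go before turning the knob. I then wound the knob in two grasps to about 1.98 rad.

**Overshoot:** The clamping went too far at first. I was comparing torque magnitudes, but the resting friction read negative, so the rising load showed up as a shrinking value. The knob reached 2.15 rad, about 13–14 N by the fit to the readings. That is under the 18 N limit but near the top of the 3.5–14 N band. I unwound to 1.83 rad and came forward again in equal steps.

**Last checks:**
- **Clamping force:** the signed torque change gave 7.4 N. The fitted contact point, about 1.78 rad, gives about 8 N. The noise is roughly ±1 N.
- **Knob:** its angle in the top view matches 1.98 rad, so it did not move when I let go.
- **Dish:** the lid is level to within 0.01 rad. Its position did not change between 1.75 rad and the end, which fits it being home. I could not see the black posts themselves against the black stage.
- **Other things:** the grey dish, jar and blue box look unmoved in the last picture. The arm is clear of everything.

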